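# Re-seat mixed-up vials and close the stacking rack

## Task

The three vials on the blue deck stand on one another's seats: move each one to the disc of its cap's colour, parking a vial on the empty white disc to make room, and keep them all upright. Once all three stand released, wholly on their own discs, lift the upper frame over them and lower it so that its four corner posts sit fully home in the deck's sockets, then let go.

Things in the scene. Friction and masses are not known exactly. Their poses are not given: they have to be found in the camera images.
- vial_grey_mid (a point): small clear glass vial, standing, 22 mm in diameter and 51 mm tall in all, with a white label and a grey screw cap (cap 20 mm in diameter, the top 9 mm); 19 g. The point is at its centre, half-way up (25.5 mm above its foot); z points up along the vial.
- vial_red_mid (a point): small clear glass vial, standing, 22 mm in diameter and 51 mm tall in all, with a white label and a red screw cap (cap 20 mm in diameter, the top 9 mm); 19 g. The point is at its centre, half-way up (25.5 mm above its foot); z points up along the vial.
- vial_black_mid (a point): small clear glass vial, standing, 22 mm in diameter and 51 mm tall in all, with a white label and a black screw cap (cap 20 mm in diameter, the top 9 mm); 19 g. The point is at its centre, half-way up (25.5 mm above its foot); z points up along the vial.
- seat_grey_top (a point): flat round grey disc, 48 mm in diameter and 2 mm thick, fixed on the blue deck: the seat of the vial with the grey cap. The point is at the centre of its top face, where a vial's foot stands (22 mm above the table).
- seat_red_top (a point): flat round red disc, 48 mm in diameter and 2 mm thick, fixed on the blue deck: the seat of the vial with the red cap. The point is at the centre of its top face, where a vial's foot stands (22 mm above the table).
- seat_black_top (a point): flat round black disc, 48 mm in diameter and 2 mm thick, fixed on the blue deck: the seat of the vial with the black cap. The point is at the centre of its top face, where a vial's foot stands (22 mm above the table).
- seat_white_top (a point): flat round white disc, 48 mm in diameter and 2 mm thick, fixed on the blue deck: the spare seat; empty at the start. The point is at the centre of its top face, where a vial's foot stands (22 mm above the table).
- deck_top (a point): centre of the top face of the lower frame: fixed blue square deck on the table, side 172 mm, 20 mm thick. It carries the four discs at x, y = +-35 mm (which is where varies) and has a square blind socket at each corner, x, y = +-74 mm, 16 x 16 mm wide, 15 deep. x, y along its sides, z up.
- tier_grip (a point): centre of a black lifting bar (80 mm along x, 16 wide, 14 thick, 19 free below) atop the loose upper frame: open blue square, side 172 mm, 0.3 kg, on 4 steel posts at x, y = +-74 mm, 12 mm thick, 80 long, round tips. Point: 126 mm above the post tips; fully home, 111 above deck_top, rails 12 above the vials. x, y along its sides, z up. Any quarter turn fits.
Things that resemble listed ones, but are neither listed nor needed, are in the scene too. Leave any pink look-alike of the part that bears vial_black_mid alone.

How it is judged:
By the outcome, as a careful person would: the job done as asked, in the order asked, and still so for the second after the job is handed in, with the robot touching nothing.
It also fails if it takes over 104 s, if anything falls off the work surface, if the arm or the gripper's body presses on something with over 40 N, if the wrist force passes 120 N, or if a joint passes its speed limit or range.

## Robot

A 7-joint arm with a two-finger parallel gripper is mounted at the origin on a cart in front of the work surface, level with it; the furniture and walls round the work are solid. World frame = base frame: x ahead of the robot, y to its left, z up, the work surface at z = 0. Lengths are in m, angles in rad, forces in N, time in s.
With the tool pointing down it reaches from about 0.4 to 0.875 m from the base axis. Payload 19.3 kg.
Tool frame: the origin (TCP) lies on the centre line of the jaws, within the pads' length; the fingertips stand 8 mm ahead of it and the grasp point (between the pads) lies 11 mm behind it; z points along the fingers, y is the line along which they close (so a half turn about z gives the same grasp; the last joint's range is limited). The gripper opens to 85 mm and grips with 20 to 120 N. Pads are 22 mm wide; open, the fingers measure 114 mm over their backs; the gripper's body (76 mm by 85 mm) begins 54 mm behind the grasp point. The pads swing forward as they close: fully open they stand 13 mm farther back than shut.
Start: joints at [-1.207, 0.521, -0.036, 1.599, 0.021, 1.021, -0.113], TCP at [0.263, 0.567, 0.215] pointing down, gripper open.
Joint ranges: [-2.91, 2.91], [-0.3, 2.13], [-1.5, 1.42], [0.17, 2.43], [-1.26, 4.41], [0.16, 1.93], [-2.52, 2.52]. Speed limits (rad/s): [1.89, 1.89, 2.39, 2.39, 3.01, 3.01, 3.01].

## Interface

Orientations are given as [roll, pitch, yaw] about the fixed x, y, z axes, in that order (R = Rz(yaw) Ry(pitch) Rx(roll)).
In Python, from workcell import status, grab_frame, camera_params, bot, search_frame, silhouettes gives the robot as it stands.
- The arm moves only by the shell command python3 -m creep 'ROWS' [FORCE]. ROWS is JSON, a list of rows, each a list of 5 numbers: the shift along the tool's x, y, z in units of 60 mm (1.0 is 60 mm), then the turn about the tool's z in units of 8 degrees (1.0 is 8 degrees), then the opening, from 0 (shut) to 1 (fully open). In form: [[x, y, z, twist, hand], ...]. A call has 1 to 5 rows; each row is the pose to reach, as a shift and turn from the pose commanded when the call began, along the tool's axes at that moment; what a row does not reach only later rows make up. A row lasts 1/8 s, in which the tool goes at most 62.5 mm and 10.7 degrees, less where a joint would pass 70% of its speed; a pose out of reach is approached as far as the arm can. A call with a gripper value outside its range is refused whole. The fingers move at their own pace and stop on an object; FORCE is the grip in N (left out, the last holds). Time passes only in rows, so rows that repeat a pose let the fingers close. It gives the time, the measured TCP pose, the force, the opening and the grip force at its end, in the units of the state.
- status.observe(): the state, without advancing time (a new reading comes with each control period).
- grab_frame(name): name is "scene" or "top" or "wrist"; returns the picture (384x512x3 uint8, blue, green, red); there is no depth.
- camera_params(name): a dict with "K" (3x3 intrinsics, pixels), "k1" (the pictures are not rectified: a ray, as slopes to the right and down, at radius r is drawn at 1 + k1 r^2 times it, then the intrinsics apply), "rvec" (rotation vector, rad) and "tvec" (3), from world to camera coordinates, as OpenCV has them; the wrist camera has in their place "tool_from_camera" (4x4, takes a point from camera to tool coordinates, whose origin is the TCP and whose axes are the flange's). Camera axes: x right, y down, z forward; pixel columns grow to the right and rows downward; lengths in m; the calibration is good to about 2 mm. A picture is of the moment at which its call begins: read the wrist's pose just before it. camera_params takes no time and is no camera call.
- bot.job_done(): hands the job in; it is judged then, once.
Trained networks look in the newest picture that a camera, given by its name, has taken for a name from the list of things; names that differ only in an ending like _2 or _b are one class to them, and where a whole thing is asked for, a point or a joint stands for the part that bears it (a point fixed in the world has none). Each returns a list of dicts, best first, with "p" (0 to 1); they miss things now and then, are a little off and sometimes report something else, mostly with a low value. They report only what shows in the picture. A call takes as long as a camera call. They do not tell look-alikes from the thing itself.
- search_frame(camera, name): "extent" ([left, top, right, bottom] as shares, 0 to 1, of the picture: columns of its width, rows of its height, round what is visible of it).
- silhouettes(camera, name): "mask" (384x512 bool, what is visible of it) and "extent" ([left, top, right, bottom] as shares, 0 to 1, of the picture: columns of its width, rows of its height, round what is visible of it).
The state is a dict: "clock": time; "qpos": joint angles; "qd": joint speeds; "joint_efforts": joint torques, N m; "position": TCP position; "tool_rot": TCP orientation; "force": force on the tool from outside, world axes, zero at the start; "moment": the same for the moment, N m; "grip_width": finger opening in m; "finger_force": force on a finger pad.
Only numpy, scipy, OpenCV 4.12 (cv2) and the standard library are available. Lean on these libraries where they do the work, as an engineer would, in place of code of your own. Each camera call takes 0.05 s, during which the arm holds its last target. There are 200 camera calls.

## Working session

There is one attempt and no reset: what is moved stays moved. The work goes in short steps, Python scripts to look and compute and a shell command to move; the robot and the scene stay as the last step left them, time stands still between calls to the robot, and variables do not carry over. Pictures are saved under pics/ and viewed, at most 14 in all, crops included, and the job is handed in when it is done.

```bash
mkdir -p pics; ls; cat > h.py <<'E'
import numpy as np, cv2
from workcell import status, grab_frame, camera_params, bot, search_frame, silhouettes
from scipy.spatial.transform import Rotation as R
def cam(name):
    c=camera_params(name); K=np.array(c['K']); 
    if name=='wrist':
        s=status.observe(); T=np.eye(4); T[:3,:3]=R.from_euler('xyz',s['tool_rot']).as_matrix(); T[:3,3]=s['position']
        M=T@np.array(c['tool_from_camera']); return K,c['k1'],M[:3,:3],M[:3,3]
    Rm=cv2.Rodrigues(np.array(c['rvec'],float))[0]; return K,c['k1'],Rm.T,-Rm.T@np.array(c['tvec']).ravel()
def world(C,uv,z):
    K,k1,Rw,o=C; x=(uv[0]-K[0,2])/K[0,0]; y=(uv[1]-K[1,2])/K[1,1]; rd=np.hypot(x,y); r=rd
    for _ in range(30): r=rd/(1+k1*r*r)
    f=r/rd if rd>0 else 1
    d=Rw@np.array([x*f,y*f,1]); return o+d*(z-o[2])/d[2]
def pix(C,p):
    K,k1,Rw,o=C; q=Rw.T@(np.array(p)-o); x,y=q[:2]/q[2]; g=1+k1*(x*x+y*y); return np.array([K[0,0]*x*g+K[0,2],K[1,1]*y*g+K[1,2]])
E
python3 - <<'E'
from h import *
s=status.observe(); print({k:np.round(v,3) for k,v in s.items()})
for n in ['scene','top']:
    im=grab_frame(n); cv2.imwrite(f'pics/{n}0.png',im)
    for t in ['vial_grey_mid','vial_red_mid','vial_black_mid','seat_grey_top','seat_red_top','seat_black_top','seat_white_top','deck_top','tier_grip']:
        for d in search_frame(n,t)[:3]:
            e=d['extent']; print(n,t,round(d['p'],2),[round(e[0]*512),round(e[1]*384),round(e[2]*512),round(e[3]*384)])
E
```

```text
pics
{'clock': np.float64(0.0), 'qpos': array([-1.207,  0.522, -0.036,  1.6  ,  0.021,  1.021, -0.113]), 'qd': array([ 0.001, -0.001,  0.001, -0.001, -0.   ,  0.001,  0.001]), 'joint_efforts': array([ 0.0000e+00, -9.2708e+01,  1.9800e+00, -3.6992e+01,  1.8000e-02,
        8.0000e-03,  0.0000e+00]), 'position': array([0.263, 0.567, 0.214]), 'tool_rot': array([-3.14 ,  0.   ,  2.708]), 'force': array([-0.121, -0.28 , -0.636]), 'moment': array([ 0.009,  0.011, -0.019]), 'finger_force': np.float64(0.0), 'grip_width': np.float64(0.086)}
scene vial_grey_mid 0.66 [241, 175, 257, 205]
scene vial_red_mid 0.66 [221, 189, 231, 215]
scene vial_black_mid 0.6 [182, 222, 199, 244]
scene vial_black_mid 0.44 [198, 175, 209, 197]
scene seat_grey_top 0.74 [194, 195, 216, 201]
scene seat_grey_top 0.68 [238, 181, 375, 289]
scene seat_black_top 0.65 [211, 203, 233, 219]
scene seat_black_top 0.38 [193, 194, 214, 201]
scene seat_white_top 0.67 [219, 181, 237, 192]
scene deck_top 0.75 [167, 174, 280, 237]
scene tier_grip 0.58 [239, 181, 375, 289]
top vial_grey_mid 0.55 [222, 172, 232, 188]
top vial_red_mid 0.63 [222, 200, 231, 210]
top seat_grey_top 0.58 [190, 197, 208, 211]
top seat_grey_top 0.35 [217, 173, 237, 189]
top seat_black_top 0.57 [220, 201, 232, 215]
top seat_white_top 0.61 [191, 174, 210, 188]
top deck_top 0.58 [177, 159, 247, 227]
top tier_grip 0.74 [256, 151, 334, 228]
```

```bash
python3 - <<'E'
import cv2
a=cv2.imread('pics/scene0.png')[120:320,140:400]; b=cv2.imread('pics/top0.png')[130:250,150:350]
cv2.imwrite('pics/s1.png',cv2.resize(a,None,fx=3,fy=3,interpolation=cv2.INTER_CUBIC)); cv2.imwrite('pics/t1.png',cv2.resize(b,None,fx=4,fy=4,interpolation=cv2.INTER_CUBIC))
E
```

```text
(no output)
```

View pics/s1.png

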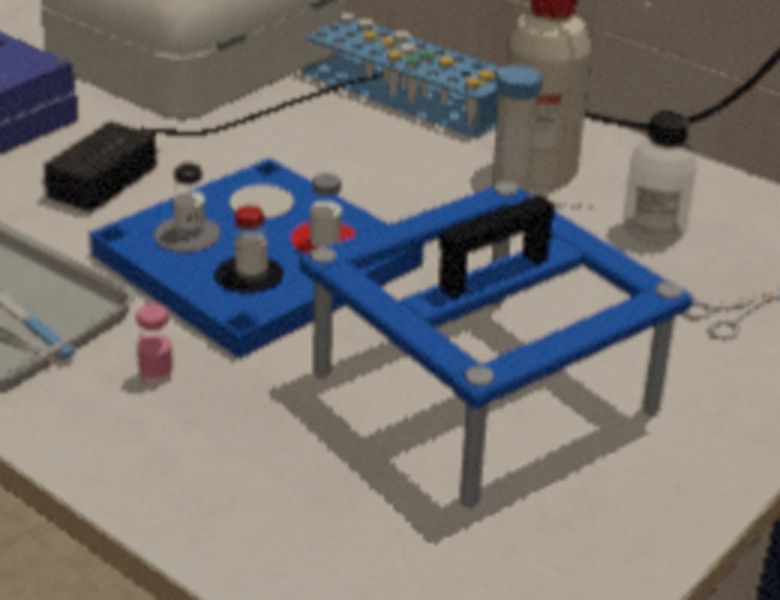

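View pics/t1.png

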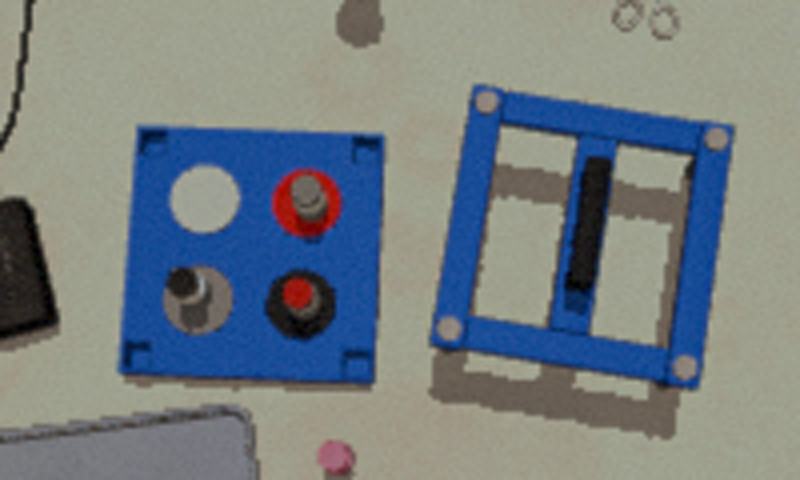

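The vials stand in a cycle: grey on the red disc, top (226,178); red on the black disc, (225,204); black on the grey disc, (196,201). White disc (201,180) is empty. Candidates for the black vial: the black-capped vial at scene (202,177), the pink look-alike at scene (191,233) / top (234,244), and the large bottle with a black cap at scene (363,162). I choose the one standing on the grey disc.

```bash
python3 - <<'E'
from h import *
from scipy.optimize import least_squares
C=cam('top'); P=lambda x,y:(150+x/4,130+y/4)
im=cv2.imread('pics/top0.png')
print('cam',C[3])
cor=[P(137,125),P(384,135),P(374,384),P(120,373)]
W=np.array([world(C,c,.02) for c in cor]); print('deck',W.round(4).tolist(),W.mean(0))
for i in range(4): d=W[(i+1)%4]-W[i]; print(np.linalg.norm(d),np.degrees(np.arctan2(d[1],d[0])))
for n,p in dict(white=(205,198),red=(307,203),grey=(197,299),black=(301,304)).items(): print(n,world(C,P(*p),.022).round(4))
for n,p in dict(black=(184,281),grey=(306,187),red=(298,293)).items(): print('cap',n,world(C,P(*p),.073).round(4))
# frame post tops
F=np.array([world(C,P(*p),.100) for p in [(487,101),(716,139),(684,368),(449,328)]]); print('posts',F.round(4).tolist(),F.mean(0))
for i in range(4): d=F[(i+1)%4]-F[i]; print(np.linalg.norm(d),np.degrees(np.arctan2(d[1],d[0])))
print('bar',world(C,P(597,160),.133).round(4),world(C,P(580,288),.133).round(4))
print('pink',world(C,P(336,455),.06))
print(camera_params('wrist'))
E
```

```text
cam [ 0.32544865 -0.21550975  0.95052052]
deck [[0.5933, -0.0116, 0.02], [0.583, -0.1827, 0.02], [0.4108, -0.1741, 0.02], [0.4211, -0.0035, 0.02]] [ 0.5020658  -0.09296959  0.02      ]
0.17138506304512605 -93.43132424117876
0.1723789049625291 177.14543235860415
0.17093575892563168 86.54568715656546
0.17231543487286582 -2.704944952590662
white [ 0.5401 -0.0597  0.022 ]
red [ 0.5354 -0.1296  0.022 ]
grey [ 0.4702 -0.055   0.022 ]
black [ 0.4656 -0.1254  0.022 ]
cap black [ 0.4741 -0.0554  0.073 ]
cap grey [ 0.5345 -0.1336  0.073 ]
cap red [ 0.465  -0.1284  0.073 ]
posts [[0.5819, -0.2511, 0.1], [0.5545, -0.3949, 0.1], [0.4101, -0.3679, 0.1], [0.4373, -0.2243, 0.1]] [ 0.4959481  -0.30951764  0.1       ]
0.1463965689537711 -100.81076521044493
0.14692115466799574 169.3981421639304
0.1461518001972938 79.27157143187192
0.14713227556588215 -10.506780802783176
bar [ 0.5338 -0.3153  0.133 ] [ 0.4556 -0.3023  0.133 ]
pink [ 0.36237645 -0.15126904  0.06      ]
{'K': array([[331.59028535,   0.        , 251.86588143],
       [  0.        , 331.59028535, 186.49765587],
       [  0.        ,   0.        ,   1.        ]]), 'k1': 0.013204511649903753, 'tool_from_camera': array([[-6.91995128e-04, -9.46941591e-01, -3.21404955e-01,
         8.34083655e-02],
       [ 9.99999535e-01, -8.71165620e-04,  4.13646864e-04,
        -2.72059075e-04],
       [-6.71696367e-04, -3.21404519e-01,  9.46941753e-01,
        -1.59772631e-01],
       [ 0.00000000e+00,  0.00000000e+00,  0.00000000e+00,
         1.00000000e+00]])}
```

View pics/scene0.png

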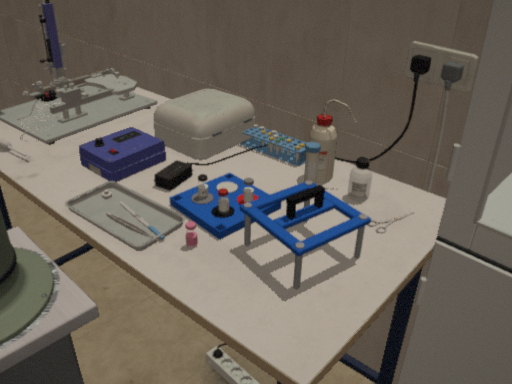

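```bash
cat >> h.py <<'E'
def go(p,yaw_deg):
    "units (x,y,z,twist) from the present pose to world p / yaw"
    s=status.observe(); Rm=R.from_euler('xyz',s['tool_rot']).as_matrix()
    d=Rm.T@(np.array(p)-s['position'])/.06; y=np.degrees(np.arctan2(Rm[1,0],Rm[0,0]))
    t=-((yaw_deg-y+180)%360-180)/8
    return d.round(2).tolist(),round(t,2)
E
python3 -c "
from h import *
print(go((.473,-.055,.26),177))"
```

```text
([-7.54, -7.93, -0.75], np.float64(-2.73))
```

The full view shows the blue device, tray and white box, all lower than my travel height, so the path to the deck is free.

```bash
python3 -m creep '[[-0.6,-0.65,-0.4,0,0.5],[-1.25,-1.35,-0.6,0,0.5],[-1.95,-2.05,-0.7,0,0.5],[-2.65,-2.75,-0.75,0,0.5],[-3.3,-3.5,-0.75,0,0.5]]'
python3 -m creep '[[-0.7,-0.7,0,0,0.5],[-1.4,-1.45,0,0,0.5],[-2.1,-2.2,0,0,0.5],[-2.8,-2.95,0,0,0.5],[-3.5,-3.6,0,0,0.5]]'
python3 -c "
from h import *
print(go((.473,-.055,.23),177))"
```

```text
clock: 1.62
position: [0.3547, 0.2916, 0.2601]
tool_rot: [3.141, 0.0, 2.708]
force: [1.1, 0.3, 1.0]
grip_width: 0.043
finger_force: 0.0
clock: 2.25
position: [0.4542, 0.007, 0.2601]
tool_rot: [3.141, 0.001, 2.708]
force: [1.3, 0.7, 0.7]
grip_width: 0.0426
finger_force: 0.0
([-0.72, -0.81, 0.5], np.float64(-2.73))
```

```bash
python3 -m creep '[[-0.25,-0.3,0.2,-1,0.5],[-0.5,-0.6,0.4,-2,0.5],[-0.72,-0.81,0.5,-2.73,0.5],[-0.72,-0.81,0.5,-2.73,0.5],[-0.72,-0.81,0.5,-2.73,0.5]]' 40
cat >> h.py <<'E'
def look(fn,crop=None):
    C=cam('wrist'); im=grab_frame('wrist'); cv2.imwrite(f'pics/{fn}.png',im); return C,im
E
python3 - <<'E'
from h import *
C,im=look('w1')
for t in ['vial_grey_mid','vial_red_mid','vial_black_mid','seat_grey_top','seat_red_top','seat_black_top','seat_white_top','deck_top','tier_grip']:
    for d in search_frame('wrist',t)[:2]:
        e=np.array(d['extent'])*[512,384,512,384]; print(t,round(d['p'],2),e.round(),world(C,((e[0]+e[2])/2,(e[1]+e[3])/2),.05).round(3))
E
```

```text
clock: 2.88
position: [0.4725, -0.0526, 0.2299]
tool_rot: [3.141, 0.0, 3.087]
force: [-1.1, 0.2, 0.7]
grip_width: 0.0427
finger_force: 0.0
vial_grey_mid 0.79 [170. 199. 198. 234.] [ 0.536 -0.132  0.05 ]
vial_red_mid 0.71 [168. 139. 200. 170.] [ 0.465 -0.123  0.05 ]
vial_black_mid 0.75 [135.  41. 168.  66.] [ 0.366 -0.142  0.05 ]
vial_black_mid 0.71 [244. 145. 267. 180.] [ 0.478 -0.049  0.05 ]
seat_grey_top 0.64 [231. 128. 274. 169.] [ 0.463 -0.051  0.05 ]
seat_red_top 0.96 [173. 190. 214. 225.] [ 0.525 -0.12   0.05 ]
seat_black_top 0.69 [170. 132. 210. 174.] [ 0.464 -0.117  0.05 ]
seat_white_top 0.6 [231. 190. 273. 228.] [ 0.531 -0.056  0.05 ]
deck_top 0.83 [143.  99. 298. 245.] [ 0.486 -0.087  0.05 ]
tier_grip 0.84 [  0. 121. 110. 293.] [ 0.516 -0.271  0.05 ]
```

View pics/w1.png

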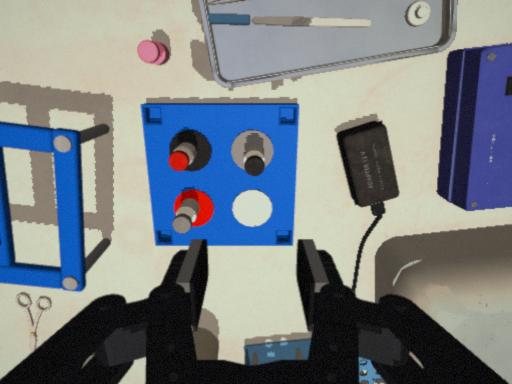

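The wrist picture shows black cap (254,163) on the grey disc (252,149), red cap (178,161) on black (190,151), grey cap (181,225) on red (194,208), white disc empty (252,208), pink vial off the deck at (152,52). One close crop for precise centres.

```bash
python3 - <<'E'
import cv2
a=cv2.imread('pics/w1.png')[95:250,140:305]
cv2.imwrite('pics/w1c.png',cv2.resize(a,(660,600)[:1]+(620,),interpolation=cv2.INTER_CUBIC)[:600])
E
```

```text
(no output)
```

View pics/w1c.png

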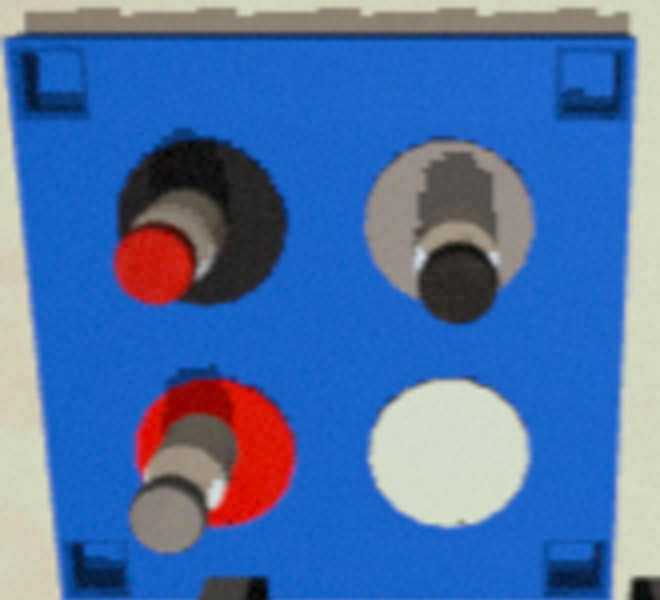

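```bash
python3 - <<'E'
from h import *
C=cam('wrist'); P=lambda p:(140+(p[0]-1.5)/4,95+(p[1]-1.5)/4)
for n,p in dict(red=(155,264),black=(459,285),grey=(167,515)).items(): print('cap',n,world(C,P(p),.073).round(4))
D={}
for n,p in dict(black=(203,220),grey=(450,220),red=(216,452),white=(450,452)).items(): D[n]=world(C,P(p),.022); print(n,D[n].round(4))
m=sum(D.values())/4
S=np.array([world(C,P(p),.02) for p in [(56,83),(591,83),(576,567),(98,567)]])
print(m,S.mean(0))
for i in range(4): d=S[(i+1)%4]-S[i]; print(np.linalg.norm(d),np.degrees(np.arctan2(d[1],d[0])))
d=D['white']-D['grey'];print(np.degrees(np.arctan2(d[1],d[0])),np.linalg.norm(d)); d=D['red']-D['black'];print(np.degrees(np.arctan2(d[1],d[0])),np.linalg.norm(d))
print(go((.4735,-.056,.1),177), go((.4735,-.056,.045),177))
E
```

```text
cap red [ 0.466  -0.1248  0.073 ]
cap black [ 0.4753 -0.0506  0.073 ]
cap grey [ 0.5334 -0.1301  0.073 ]
black [ 0.4664 -0.122   0.022 ]
grey [ 0.4701 -0.0525  0.022 ]
red [ 0.5369 -0.1261  0.022 ]
white [ 0.5407 -0.0563  0.022 ]
[ 0.50354117 -0.08922367  0.022     ] [ 0.50432419 -0.08915681  0.02      ]
0.14650007247868738 86.96771980468634
0.14768071602086308 -2.8815407288139885
0.14804862421668272 -93.10451601880371
0.14749811294256251 176.51715040809222
-3.0417653549757677 0.07062128394481099
-3.3275746898689276 0.07057946231004536
([-0.02, -0.05, 2.16], np.float64(-0.0)) ([-0.02, -0.05, 3.08], np.float64(-0.0))
```

```bash
python3 -m creep '[[-0.03,0,0.9,0,0.5],[-0.03,0,1.8,0,0.5],[-0.03,0,2.5,0,0.5],[-0.03,0,2.9,0,0.5],[-0.03,0,3.08,0,0.5]]' 30
python3 -m creep '[[0,0,0,0,0.0],[0,0,0,0,0.0],[0,0,0,0,0.0],[0,0,0,0,0.0],[0,0,0,0,0.0]]' 30
python3 -m creep '[[0,0,-0.3,0,0.0],[0,0,-0.8,0,0.0],[0,0,-1.3,0,0.0],[-0.3,0,-1.3,0,0.0],[-0.7,0,-1.3,0,0.0]]' 30
python3 -c "
from h import *
look('w2')"
```

```text
clock: 4.0
position: [0.4739, -0.0534, 0.0438]
tool_rot: [-3.141, -0.002, 3.089]
force: [1.1, -0.2, -0.1]
grip_width: 0.0428
finger_force: 0.0
clock: 4.62
position: [0.4747, -0.0533, 0.0452]
tool_rot: [3.142, 0.001, 3.089]
force: [-0.4, 1.0, 4.3]
grip_width: 0.019
finger_force: 29.6
clock: 5.25
position: [0.5169, -0.0554, 0.1235]
tool_rot: [3.141, 0.001, 3.089]
force: [-0.1, 0.8, 0.0]
grip_width: 0.0185
finger_force: 29.4
```

View pics/w2.png

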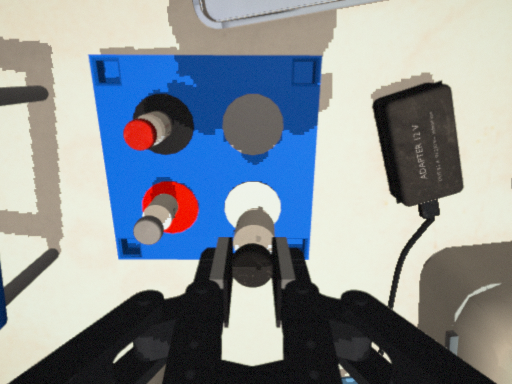

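The black vial is held upright, cap at (253,265), with the grey disc now empty at (253,125). On to the white disc.

```bash
python3 - <<'E'
from h import *
C=cam('wrist'); s=status.observe()
print(pix(C,np.array(s['position'])+[0,0,.028]), 'seen 253,264', world(C,(253,264),s['position'][2]+.028), s['position'])
print('white',world(C,(252.5,206),.022),'grey',world(C,(253,125),.022))
print(go((.5405,-.0555,.0452),177))
E
```

```text
[251.95344994 266.83971305] seen 253,264 [ 0.51829187 -0.05482575  0.15135495] [ 0.51975313 -0.05538016  0.12335495]
white [ 0.54274356 -0.05596528  0.022     ] grey [ 0.47454212 -0.05201695  0.022     ]
([-0.34, 0.02, 1.3], np.float64(0.0))
```

```bash
python3 -m creep '[[-0.36,0,0,0,0.0],[-0.36,0,0.5,0,0.0],[-0.36,0,1.0,0,0.0],[-0.36,0,1.2,0,0.0],[-0.36,0,1.3,0,0.0]]' 30
python3 -m creep '[[0,0,0,0,0.0],[0,0,0,0,0.5],[0,0,0,0,0.5],[0,0,0,0,0.5],[0,0,-0.3,0,0.5]]' 30
python3 -m creep '[[0,0,-0.7,0,0.5],[0,0,-1.5,0,0.5],[0.7,-0.3,-1.8,0,0.5],[1.2,-0.7,-1.8,0,0.5],[1.2,-1.2,-1.8,0,0.5]]' 30
python3 - <<'E'
from h import *
C,im=look('w3')
print(go((.534,-.1305,.045),177))
for t in ['vial_grey_mid','vial_red_mid','vial_black_mid']:
    for d in silhouettes('wrist',t)[:2]:
        e=np.array(d['extent'])*[512,384,512,384]; print(t,round(d['p'],2),e.round(),world(C,((e[0]+e[2])/2,e[3]-6),.073).round(3))
E
```

```text
clock: 5.92
position: [0.538, -0.0567, 0.0449]
tool_rot: [-3.142, 0.0, 3.089]
force: [-1.4, 1.5, 42.2]
grip_width: 0.0185
finger_force: 33.1
clock: 6.55
position: [0.5372, -0.0566, 0.0628]
tool_rot: [-3.141, -0.002, 3.089]
force: [-0.3, 0.1, 1.2]
grip_width: 0.0426
finger_force: 0.0
clock: 7.18
position: [0.4608, -0.125, 0.1726]
tool_rot: [3.141, 0.001, 3.089]
force: [1.1, -0.0, -0.2]
grip_width: 0.0428
finger_force: 0.0
([-1.21, 0.05, 2.13], np.float64(-0.02))
vial_grey_mid 0.64 [238. 228. 260. 269.] [ 0.537 -0.131  0.073]
vial_red_mid 0.83 [241. 160. 268. 199.] [ 0.471 -0.123  0.073]
vial_red_mid 0.75 [297. 216. 344. 240.] [ 0.512 -0.068  0.073]
vial_black_mid 0.72 [314. 227. 348. 269.] [ 0.542 -0.058  0.073]
```

View pics/w3.png

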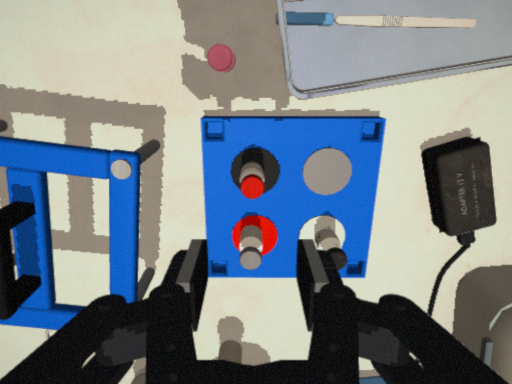

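Black stands on the white disc (cap (336,259)). Grey cap at (250,259) is next, going to the grey disc (327,171).

```bash
python3 -m creep '[[-0.9,0.03,0,0,0.5],[-1.23,0.03,0.7,0,0.5],[-1.23,0.03,1.5,0,0.5],[-1.23,0.03,1.9,0,0.5],[-1.23,0.03,2.1,0,0.5]]' 30
python3 -m creep '[[0,0,0,0,0.5],[0,0,0,0,0.0],[0,0,0,0,0.0],[0,0,0,0,0.0],[0,0,0,0,0.0]]' 30
python3 -m creep '[[0,0,-0.3,0,0.0],[0,0,-0.9,0,0.0],[0,0,-1.4,0,0.0],[0.5,0.7,-1.4,0,0.0],[1.0,1.25,-1.4,0,0.0]]' 30
python3 - <<'E'
from h import *
C,im=look('w4')
print(go((.472,-.0525,.049),177))
E
```

```text
clock: 8.0
position: [0.5358, -0.1258, 0.0439]
tool_rot: [3.141, -0.002, 3.09]
force: [0.5, -0.1, 0.9]
grip_width: 0.043
finger_force: 0.0
clock: 8.62
position: [0.5368, -0.1269, 0.0459]
tool_rot: [-3.142, 0.002, 3.089]
force: [0.3, 0.6, 8.9]
grip_width: 0.0184
finger_force: 29.6
clock: 9.25
position: [0.4795, -0.0476, 0.1303]
tool_rot: [3.141, 0.002, 3.089]
force: [1.6, 0.9, -0.2]
grip_width: 0.0187
finger_force: 29.5
([0.06, -0.15, 1.35], np.float64(0.02))
```

View pics/w4.png

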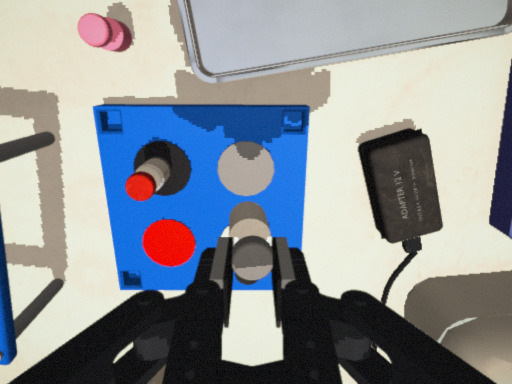

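The grey vial is held upright; the grey disc at (246,168) is free. I place it, then go for red.

```bash
python3 -m creep '[[0.08,-0.12,0,0,0.0],[0.08,-0.12,0.6,0,0.0],[0.08,-0.12,1.1,0,0.0],[0.08,-0.12,1.3,0,0.0],[0.08,-0.12,1.38,0,0.0]]' 30
python3 -m creep '[[0,0,0,0,0.0],[0,0,0,0,0.5],[0,0,0,0,0.5],[0,0,0,0,0.5],[0,0,-0.3,0,0.5]]' 30
python3 -m creep '[[0,0,-0.7,0,0.5],[0,0,-1.5,0,0.5],[0.0,-0.5,-1.8,0,0.5],[0.05,-1.2,-1.8,0,0.5],[0.05,-1.2,-1.8,0,0.5]]' 30
python3 - <<'E'
from h import *
C,im=look('w5')
for t in ['vial_grey_mid','vial_red_mid','vial_black_mid','seat_red_top']:
    for d in search_frame('wrist',t)[:2]:
        e=np.array(d['extent'])*[512,384,512,384]; print(t,round(d['p'],2),e.round(),world(C,((e[0]+e[2])/2,e[3]-6),.073).round(3))
print(go((.466,-.124,.046),177))
E
```

```text
clock: 9.93
position: [0.4751, -0.0564, 0.0462]
tool_rot: [-3.141, -0.0, 3.088]
force: [0.7, -0.1, -0.1]
grip_width: 0.0186
finger_force: 29.5
clock: 10.55
position: [0.4742, -0.0557, 0.0637]
tool_rot: [-3.141, -0.002, 3.089]
force: [0.9, -1.1, -0.1]
grip_width: 0.0427
finger_force: 0.0
clock: 11.18
position: [0.4676, -0.1301, 0.1725]
tool_rot: [-3.141, 0.001, 3.085]
force: [-0.2, 0.0, 0.6]
grip_width: 0.0427
finger_force: 0.0
vial_grey_mid 0.56 [315. 156. 348. 194.] [ 0.478 -0.065  0.073]
vial_red_mid 0.96 [246. 156. 275. 188.] [ 0.469 -0.123  0.073]
vial_black_mid 0.88 [212.  36. 240.  62.] [ 0.371 -0.144  0.073]
vial_black_mid 0.56 [321. 224. 353. 264.] [ 0.543 -0.059  0.073]
([0.04, 0.04, 2.1], np.float64(0.01))
```

View pics/w5.png

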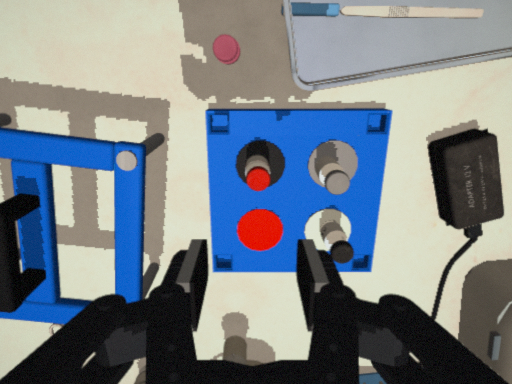

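Grey stands on its disc (337,182 cap). Red cap at (258,179), red disc (260,229) free.

```bash
python3 -m creep '[[0.02,0.06,0.8,0,0.5],[0.02,0.06,1.4,0,0.5],[0.02,0.06,1.8,0,0.5],[0.02,0.06,2.05,0,0.5],[0.02,0.06,2.1,0,0.5]]' 30
python3 -m creep '[[0,0,0,0,0.5],[0,0,0,0,0.0],[0,0,0,0,0.0],[0,0,0,0,0.0],[0,0,0,0,0.0]]' 30
python3 -m creep '[[0,0,-0.3,0,0.0],[0,0,-0.5,0,0.0],[-0.4,0,-0.5,0,0.0],[-0.9,0,-0.5,0,0.0],[-1.14,0,-0.5,0,0.0]]' 30
python3 -m creep '[[0,0,0,0,0.0],[0,0,0.25,0,0.0],[0,0,0.4,0,0.0],[0,0,0.47,0,0.0],[0,0,0.47,0,0.0]]' 30
python3 -m creep '[[0,0,0,0,0.5],[0,0,0,0,0.5],[0,0,0,0,0.5],[0,0,-0.3,0,0.5],[0,0,-0.9,0,0.5]]' 30
python3 -m creep '[[0,0,-0.9,0,0.5],[0,0.5,-0.9,0,0.5],[0,1.2,-0.9,0,0.5],[0,1.2,-0.9,0,0.5],[0,1.2,-0.9,0,0.5]]' 30
python3 - <<'E'
from h import *
C,im=look('w6')
for t in ['vial_grey_mid','vial_red_mid','vial_black_mid']:
    for d in search_frame('wrist',t)[:2]:
        e=np.array(d['extent'])*[512,384,512,384]; print(t,round(d['p'],2),e.round(),world(C,((e[0]+e[2])/2,e[3]-6),.073).round(3))
print(go((.5395,-.0565,.046),177),go((.4665,-.123,.046),177))
E
```

```text
clock: 12.05
position: [0.4669, -0.1235, 0.0456]
tool_rot: [3.141, -0.001, 3.089]
force: [0.1, -0.0, -0.1]
grip_width: 0.0428
finger_force: 0.0
clock: 12.68
position: [0.4676, -0.1239, 0.0467]
tool_rot: [-3.142, 0.001, 3.089]
force: [-0.4, -0.1, 7.2]
grip_width: 0.0186
finger_force: 29.3
clock: 13.3
position: [0.5366, -0.1273, 0.0763]
tool_rot: [-3.142, 0.001, 3.089]
force: [-1.3, 0.1, 0.5]
grip_width: 0.0187
finger_force: 29.4
clock: 13.92
position: [0.5351, -0.1274, 0.0476]
tool_rot: [3.142, -0.001, 3.089]
force: [0.6, 0.5, 0.0]
grip_width: 0.0183
finger_force: 29.5
clock: 14.55
position: [0.5348, -0.1274, 0.1027]
tool_rot: [-3.142, -0.002, 3.089]
force: [0.4, 0.1, 0.5]
grip_width: 0.0427
finger_force: 0.0
clock: 15.18
position: [0.5393, -0.056, 0.1567]
tool_rot: [-3.141, 0.001, 3.089]
force: [-0.0, -0.8, 1.1]
grip_width: 0.0425
finger_force: 0.0
vial_grey_mid 0.95 [228.  84. 253. 114.] [ 0.479 -0.061  0.073]
vial_red_mid 0.61 [147. 155. 186. 201.] [ 0.542 -0.123  0.073]
vial_black_mid 0.73 [240. 162. 269. 200.] [ 0.545 -0.054  0.073]
([-0.01, -0.0, 1.84], np.float64(-0.01)) ([1.15, -1.17, 1.84], np.float64(-0.01))
```

View pics/w6.png

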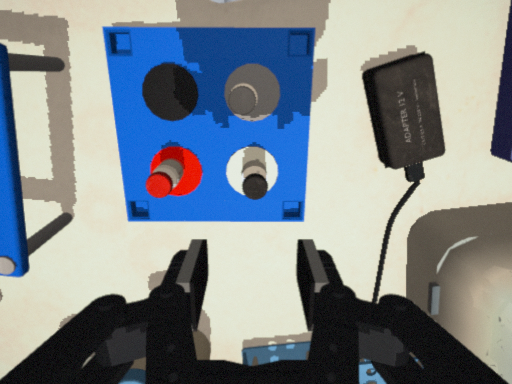

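Red stands on its disc (cap 159,184). Black cap at (255,186); the black disc (170,91) is free.

```bash
python3 -m creep '[[-0.03,0,0.6,0,0.5],[-0.03,0,1.2,0,0.5],[-0.03,0,1.6,0,0.5],[-0.03,0,1.8,0,0.5],[-0.03,0,1.83,0,0.5]]' 30
python3 -m creep '[[0,0,0,0,0.5],[0,0,0,0,0.0],[0,0,0,0,0.0],[0,0,0,0,0.0],[0,0,0,0,0.0]]' 30
python3 -m creep '[[0,0,-0.4,0,0.0],[0,0,-0.9,0,0.0],[0,0,-1.3,0,0.0],[0.5,-0.5,-1.3,0,0.0],[1.0,-1.0,-1.3,0,0.0]]' 30
python3 -m creep '[[0.17,-0.16,0,0,0.0],[0.17,-0.16,0.5,0,0.0],[0.17,-0.16,1.0,0,0.0],[0.17,-0.16,1.2,0,0.0],[0.17,-0.16,1.27,0,0.0]]' 30
python3 -m creep '[[0,0,0,0,0.0],[0,0,0,0,0.5],[0,0,0,0,0.5],[0,0,0,0,0.5],[0,0,-0.3,0,0.5]]' 30
python3 -m creep '[[0,0,-0.7,0,0.5],[0,0,-1.6,0,0.5],[0,0,-2.6,0,0.5],[0,-1,-3,0.5,0.5],[0,-2,-3,1,0.5]]' 30
python3 - <<'E'
from h import *
C,im=look('w7')
for t in ['vial_grey_mid','vial_red_mid','vial_black_mid','tier_grip']:
    for d in search_frame('wrist',t)[:2]:
        e=np.array(d['extent'])*[512,384,512,384]; print(t,round(d['p'],2),e.round(),world(C,((e[0]+e[2])/2,e[3]-6),.073).round(3))
print(status.observe()['position'],status.observe()['tool_rot'])
E
```

```text
clock: 16.0
position: [0.5408, -0.056, 0.0459]
tool_rot: [-3.141, -0.001, 3.088]
force: [-0.6, -0.8, 0.3]
grip_width: 0.0426
finger_force: 0.0
clock: 16.62
position: [0.5416, -0.0556, 0.0469]
tool_rot: [3.141, 0.001, 3.089]
force: [-0.1, 1.0, 6.3]
grip_width: 0.0187
finger_force: 29.1
clock: 17.25
position: [0.4773, -0.1128, 0.1247]
tool_rot: [-3.141, 0.001, 3.09]
force: [0.6, -1.3, -0.4]
grip_width: 0.0184
finger_force: 29.4
clock: 17.88
position: [0.4674, -0.1213, 0.0478]
tool_rot: [3.142, -0.0, 3.089]
force: [-0.2, 0.7, -0.2]
grip_width: 0.0185
finger_force: 29.4
clock: 18.5
position: [0.4666, -0.1213, 0.0655]
tool_rot: [3.142, -0.002, 3.089]
force: [0.4, -0.4, -0.0]
grip_width: 0.0427
finger_force: 0.0
clock: 19.12
position: [0.4619, -0.2423, 0.2483]
tool_rot: [3.141, 0.004, 2.95]
force: [1.8, -0.1, -1.3]
grip_width: 0.0426
finger_force: 0.0
vial_grey_mid 0.97 [400. 119. 439. 144.] [ 0.474 -0.071  0.073]
vial_grey_mid 0.5 [304.  68. 464. 232.] [ 0.566 -0.113  0.073]
vial_red_mid 0.83 [344. 181. 378. 212.] [ 0.538 -0.136  0.073]
vial_black_mid 0.83 [311.  28. 340.  52.] [ 0.37  -0.155  0.073]
vial_black_mid 0.67 [349. 123. 381. 153.] [ 0.473 -0.126  0.073]
tier_grip 0.57 [104. 119. 281. 279.] [ 0.585 -0.337  0.073]
[ 0.4607482  -0.2409715   0.24572814] [ 3.14130163e+00 -4.47193476e-04  2.94931040e+00]
```

View pics/w7.png

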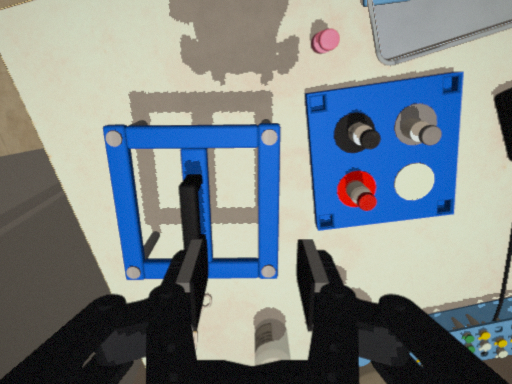

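All three vials stand on their own discs (caps: black 370,140; grey 429,134; red 366,202). The frame's post tops: (114,138), (268,138), (267,271), (133,272).

```bash
python3 - <<'E'
from h import *
C=cam('wrist')
F=np.array([world(C,p,.101) for p in [(113.5,138.5),(268.5,138),(267,271),(132.5,272)]]); c=F.mean(0); print('c',c.round(4))
for i in range(4): d=F[(i+1)%4]-F[i]; print(np.linalg.norm(d).round(4),np.degrees(np.arctan2(d[1],d[0])).round(2))
print(go((c[0]-.001,c[1],.20),169.4))
E
```

```text
c [ 0.4932 -0.3039  0.101 ]
0.1429 79.16
0.1419 -10.78
0.1425 -100.68
0.1424 169.39
([-0.72, -0.93, 0.76], np.float64(-0.05))
```

```bash
python3 - <<'E'
from h import *
C=cam('wrist')
F=np.array([world(C,p,.090) for p in [(113.5,138.5),(268.5,138),(267,271),(132.5,272)]]); c=F.mean(0); print('c',c.round(4))
for i in range(4): d=F[(i+1)%4]-F[i]; print(np.linalg.norm(d).round(4),np.degrees(np.arctan2(d[1],d[0])).round(2))
print(go((c[0],c[1],.20),169.4))
T=cam('top');P=lambda x,y:(150+x/4,130+y/4)
print(np.mean([world(T,P(*p),.09) for p in [(487,101),(716,139),(684,368),(449,328)]],0))
E
```

```text
c [ 0.4973 -0.3068  0.09  ]
0.1481 79.16
0.1471 -10.78
0.1476 -100.68
0.1475 169.39
([-0.81, -0.96, 0.76], np.float64(-0.05))
[ 0.49795275 -0.31062294  0.09      ]
```

```bash
python3 -m creep '[[-0.5,-0.5,0.3,-0.05,0.5],[-0.81,-0.96,0.7,-0.05,0.5],[-0.81,-0.96,1.4,-0.05,0.5],[-0.81,-0.96,1.9,-0.05,0.5],[-0.81,-0.96,2.14,-0.05,0.5]]' 100
python3 -m creep '[[0,0,0,0,0.5],[0,0,0,0,0.0],[0,0,0,0,0.0],[0,0,0,0,0.0],[0,0,0,0,0.0]]' 100
python3 -m creep '[[0,0,-0.05,0,0.0],[0,0,-0.3,0,0.0],[0,0,-0.8,0,0.0],[0,0,-1.3,0,0.0],[0,0,-1.6,0,0.0]]' 100
python3 - <<'E'
from h import *
C,im=look('w8'); s=status.observe(); print(s['position'],s['tool_rot'],s['force'],s['moment'])
E
```

```text
clock: 20.0
position: [0.4975, -0.3055, 0.116]
tool_rot: [3.141, -0.002, 2.958]
force: [0.4, 0.1, 0.5]
grip_width: 0.0424
finger_force: 0.0
clock: 20.62
position: [0.4977, -0.3071, 0.1178]
tool_rot: [-3.142, 0.0, 2.956]
force: [-0.2, 0.1, 0.4]
grip_width: -0.0003
finger_force: 0.0
clock: 21.25
position: [0.4979, -0.3074, 0.2161]
tool_rot: [-3.141, 0.002, 2.956]
force: [0.3, -0.2, 0.3]
grip_width: 0.0004
finger_force: 0.0
[ 0.49853991 -0.30787     0.21783708] [-3.14058046  0.00419067  2.95593162] [1.22077293 0.26011436 3.06790699] [-0.0437546  -0.03267278  0.03732015]
```

View pics/w8.png

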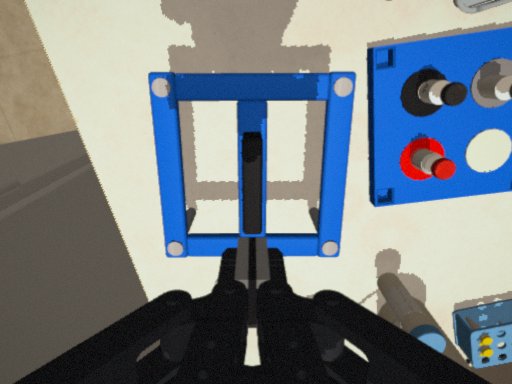

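```bash
python3 - <<'E'
from h import *
C=cam('wrist'); s=status.observe(); p=s['position']; print(p)
for z in (.22,.2,.133,.09): print(z,pix(C,[p[0],p[1],z]))
for z in (.08,.09,.1):
  F=np.array([world(C,q,z) for q in [(160,88),(344,87),(330,249),(176,249)]]); print(z,F.mean(0).round(4),[np.linalg.norm(F[(i+1)%4]-F[i]).round(4) for i in range(4)])
for z in (.11,.133): print(world(C,(253,135),z),world(C,(253,235),z))
E
```

```text
[ 0.49853991 -0.30787     0.21783708]
0.22 [252.0296407  239.90414386]
0.2 [252.01916415 223.64225456]
0.133 [251.9952876  186.53296141]
0.09 [251.98530831 171.00325886]
0.08 [ 0.5053 -0.3086  0.08  ] [np.float64(0.1579), np.float64(0.1572), np.float64(0.1559), np.float64(0.1564)]
0.09 [ 0.5023 -0.3081  0.09  ] [np.float64(0.1526), np.float64(0.1519), np.float64(0.1507), np.float64(0.1511)]
0.1 [ 0.4993 -0.3075  0.1   ] [np.float64(0.1473), np.float64(0.1466), np.float64(0.1455), np.float64(0.1459)]
[ 0.46314916 -0.30037004  0.11      ] [ 0.55169764 -0.31696327  0.11      ]
[ 0.45907916 -0.29967927  0.133     ] [ 0.5400073  -0.31484451  0.133     ]
```

The gripper shut on nothing, although the bar (253,135)-(253,235) seems centred under it. One look from the scene camera before trying again.

```bash
python3 - <<'E'
from h import *
a=grab_frame('scene'); b=grab_frame('top'); cv2.imwrite('pics/scene2.png',a); cv2.imwrite('pics/top2.png',b)
s=cam('scene'); p=status.observe()['position']; print(p, pix(s,p), pix(s,[.4977,-.307,.126]), pix(cam('top'),p))
A=cv2.resize(a[100:310,200:400],None,fx=2.8,fy=2.8,interpolation=cv2.INTER_CUBIC)
B=cv2.resize(b[130:250,245:345],None,fx=2.3,fy=2.3,interpolation=cv2.INTER_CUBIC); B=cv2.copyMakeBorder(B,0,A.shape[0]-B.shape[0],0,0,0)
cv2.imwrite('pics/m2.png',np.hstack([A,B])[:600,:800])
E
```

```text
[ 0.49799272 -0.30728171  0.21487813] [308.58476946 149.89834078] [304.75200694 195.13491856] [300.39477987 176.67225807]
```

View pics/m2.png

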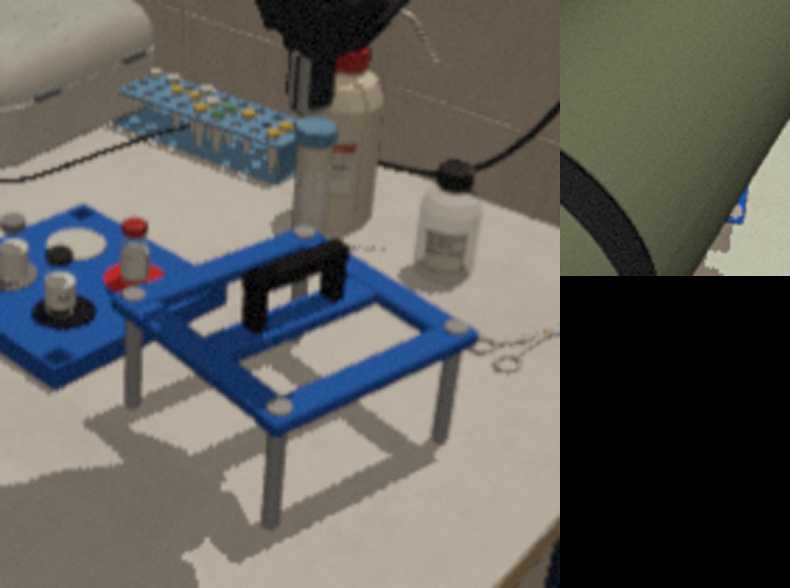

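The frame is untouched, its bar at crop (295,268), exactly where calculated. But the fingertips at crop (311,110) stand about 28 mm higher than the TCP reading implies, so I closed just above the bar (and held the vials by their caps). I go about 27 mm lower.

```bash
python3 -m creep '[[0,0,0.4,0,0.5],[0,0,0.9,0,0.5],[0,0,1.4,0,0.5],[0,0,1.6,0,0.5],[0,0,1.6,0,0.5]]' 100
python3 -m creep '[[0,0,0.15,0,0.5],[0,0,0.3,0,0.5],[0,0,0.4,0,0.5],[0,0,0.45,0,0.5],[0,0,0.45,0,0.5]]' 100
python3 -m creep '[[0,0,0,0,0.0],[0,0,0,0,0.0],[0,0,0,0,0.0],[0,0,0,0,0.0],[0,0,0,0,0.0]]' 100
```

```text
clock: 22.02
position: [0.4973, -0.307, 0.1171]
tool_rot: [3.141, -0.001, 2.956]
force: [0.7, -0.7, -0.3]
grip_width: 0.0427
finger_force: 0.0
clock: 22.65
position: [0.4975, -0.3071, 0.0904]
tool_rot: [3.142, -0.0, 2.956]
force: [0.1, 0.4, -0.0]
grip_width: 0.0423
finger_force: 0.0
clock: 23.28
position: [0.4978, -0.3072, 0.0909]
tool_rot: [-3.141, 0.001, 2.956]
force: [-1.1, 0.4, 5.1]
grip_width: 0.014
finger_force: 97.5
```

The bar is held (14 mm, 97 N). Lift, turn to the deck's yaw and measure frame and deck in one picture.

```bash
python3 -m creep '[[0,0,-0.1,0,0.0],[0,0,-0.4,0,0.0],[0,0,-0.9,0,0.0],[0,0,-1.4,0,0.0],[0,0,-1.7,0,0.0]]' 100
python3 -m creep '[[0,0,0,-0.2,0.0],[0,0,0,-0.6,0.0],[0,0,0,-0.95,0.0],[0,0,0,-0.95,0.0],[0,0,0,-0.95,0.0]]' 100
cat > m.py <<'E'
from h import *
import sys
def blobs(im,pred,rad,f):
    pts=[]; hsv=cv2.cvtColor(cv2.GaussianBlur(im,(3,3),0),cv2.COLOR_BGR2HSV)
    for u,v in pred:
        m=f(hsv).astype(np.uint8); k=np.zeros_like(m); cv2.circle(k,(int(round(u)),int(round(v))),rad,1,-1); m&=k
        n,l,s,c=cv2.connectedComponentsWithStats(m)
        if n<2: pts.append(None); continue
        i=1+np.argmax(s[1:,4]); pts.append((*c[i].round(2),int(s[i,4])))
    return pts
def square(W,side):
    "fit centre/yaw of a square from corners in order (+x+y),(+x-y),(-x-y),(-x+y)"
    m=np.array([[1,1],[1,-1],[-1,-1],[-1,1]])*side/2; W=np.array(W)[:,:2]; c=W.mean(0)
    a=np.arctan2(sum(np.cross(p,q-c) for p,q in zip(m,W)),sum(p@(q-c) for p,q in zip(m,W)))
    Rm=np.array([[np.cos(a),-np.sin(a)],[np.sin(a),np.cos(a)]]); return c.round(4),np.degrees(a).round(2),np.linalg.norm(m@Rm.T+c-W,axis=1).round(4)
E
python3 -W ignore - <<'E'
from m import *
C,im=look('w9'); s=status.observe(); p=np.array(s['position']); print(p,s['tool_rot'],s['force'],s['moment'],s['grip_width'])
yaw=s['tool_rot'][2]-np.pi
for dz in [.09]:
    z=p[2]-.091+dz  # grasp reading .0909 with tips on table
    Rm=R.from_euler('z',yaw).as_matrix()
    pr=[pix(C,Rm@[a*.074,b*.074,0]+[p[0],p[1],z]) for a,b in [(1,1),(1,-1),(-1,-1),(-1,1)]]; print(np.round(pr))
    b=blobs(im,pr,14,lambda h:(h[...,1]<90)&(h[...,2]>90)); print(b)
    for zz in (z-.005,z,z+.005):
        try: print(square([world(C,q[:2],zz) for q in b],.148), np.degrees(yaw))
        except Exception as e: print(e)
# deck blue mask
hsv=cv2.cvtColor(im,cv2.COLOR_BGR2HSV); pts=[pix(C,[.503,-.09,.02]+R.from_euler('z',-3.05,degrees=True).apply([a*.086,b*.086,0])) for a,b in [(1,1),(1,-1),(-1,-1),(-1,1)]]; print(np.round(pts))
E
```

```text
clock: 23.9
position: [0.4979, -0.3073, 0.1948]
tool_rot: [-3.141, 0.002, 2.956]
force: [0.5, -0.4, -3.0]
grip_width: 0.0144
finger_force: 97.9
clock: 24.52
position: [0.4974, -0.307, 0.1919]
tool_rot: [3.141, -0.001, 3.088]
force: [0.3, 0.0, -3.5]
grip_width: 0.0144
finger_force: 97.8
[ 0.49737707 -0.30697694  0.19205028] [ 3.14135208e+00 -7.42348174e-04  3.08828535e+00] [-0.32587962  0.22636459 -2.80708018] [-0.00028819  0.02899339  0.05821709] 0.013840608635367672
[[374. 346.]
 [130. 347.]
 [ 93.  95.]
 [410.  95.]]
[(np.float64(374.95), np.float64(351.28), 87), (np.float64(128.49), np.float64(351.57), 97), (np.float64(92.27), np.float64(95.73), 563), (np.float64(410.74), np.float64(95.66), 565)]
(array([ 0.502 , -0.3073]), np.float64(-3.08), array([0.0055, 0.0055, 0.0048, 0.0048])) -3.054283707785502
(array([ 0.4994, -0.3072]), np.float64(-3.08), array([0.0022, 0.0021, 0.0017, 0.0017])) -3.054283707785502
(array([ 0.4967, -0.307 ]), np.float64(-3.08), array([0.0012, 0.0012, 0.0021, 0.0021])) -3.054283707785502
[[528. 230.]
 [370. 230.]
 [391.  64.]
 [578.  62.]]
```

```bash
python3 -m creep '[[0,0.3,0,0,0.0],[0.02,1.1,0,0,0.0],[0.05,2.0,0,0,0.0],[0.09,2.9,0,0,0.0],[0.09,3.63,0,0,0.0]]' 100
python3 -m creep '[[0,0,0,0,0.0],[0,0,0,0,0.0],[0,0,0,0,0.0]]' 100
python3 -W ignore - <<'E'
from m import *
C,im=look('w10'); s=status.observe(); p=np.array(s['position']); print(p,s['tool_rot'],s['force'][2])
np.savez('c10.npz',K=C[0],k1=C[1],R=C[2],o=C[3])
yaw=s['tool_rot'][2]-np.pi; Rm=R.from_euler('z',yaw).as_matrix()
b=blobs(im,[pix(C,Rm@[-.074,b*.074,0]+[p[0],p[1],p[2]]) for b in (-1,1)],14,lambda h:(h[...,1]<90)&(h[...,2]>90)); print(b)
for c in [(.504,-.089)]:
    print(np.round([pix(C,np.array([*c,.02])+R.from_euler('z',-3.1,degrees=True).apply([a*.074,b*.074,0])) for a,b in [(1,1),(1,-1),(-1,-1),(-1,1)]],1))
o=im.copy(); cv2.imwrite('pics/w10v.png',cv2.resize(o[:, 60:450],(800,600*0+788))[:600])
E
```

```text
clock: 25.2
position: [0.5033, -0.0862, 0.1926]
tool_rot: [3.141, 0.0, 3.09]
force: [1.9, 0.3, -1.9]
grip_width: 0.014
finger_force: 98.0
clock: 25.58
position: [0.5035, -0.09, 0.1925]
tool_rot: [-3.141, 0.0, 3.088]
force: [-0.4, -0.2, -2.9]
grip_width: 0.0141
finger_force: 98.2
[ 0.50352571 -0.09002306  0.19248745] [-3.14137482e+00 -4.95305096e-05  3.08756701e+00] -2.300752620628022
[(np.float64(91.52), np.float64(95.53), 579), (np.float64(411.47), np.float64(95.48), 581)]
[[319.9 225.2]
 [185.5 225.3]
 [175.4  84.6]
 [330.1  84.5]]
```

View pics/w10v.png

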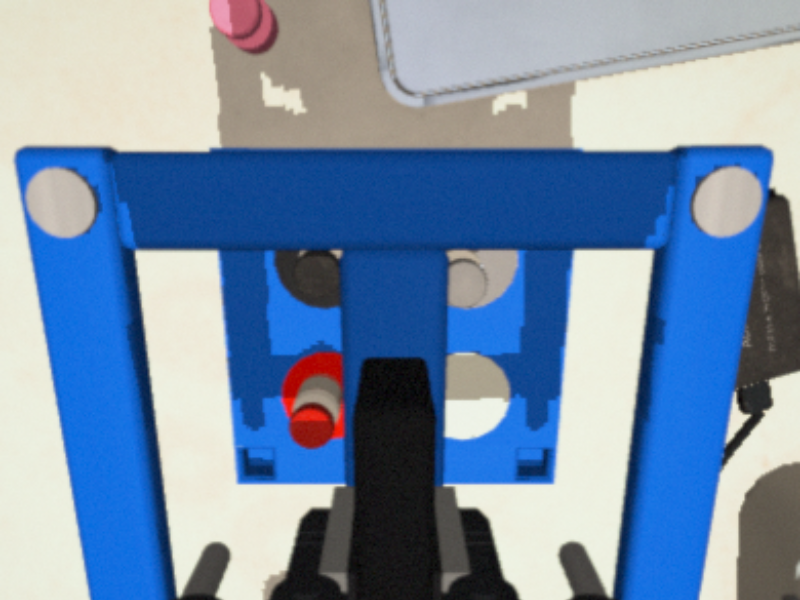

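Through the open frame the far sockets show at view (260,462) and (532,462), i.e. pixels (186.7,225.1) and (319.3,225.1), as predicted; the far post tips are near (216,556) and (573,556), post tops at (61,202) and (727,202).

```bash
python3 -W ignore - <<'E'
from m import *
d=np.load('c10.npz'); C=(d['K'],float(d['k1']),d['R'],d['o']); p=np.array([.50352571,-.09002306,.19248745])
V=lambda a,b:(60+(a-.5)/2.051,(b-.5)/2.052)
S=[world(C,V(*q),.02) for q in [(532,462),(260,462)]]; E=[world(C,V(*q),.02) for q in [(554,484),(238,484)]]
Rm=R.from_euler('z',-3.08,degrees=True); 
print('sockets->centre',np.mean(S,0)-Rm.apply([.074,0,0]),'edge->centre',np.mean(E,0)-Rm.apply([.086,0,0]))
for dz in(.0,.003): 
  T=[world(C,q,p[2]+dz) for q in [(91.5,95.5),(411.5,95.5)]]; print('tops',np.mean(T,0)+Rm.apply([.074,0,0]),np.linalg.norm(T[0]-T[1]))
for z in (.1,.105): print('tip pred view', [ ((q[0]-60)*2.051,q[1]*2.052) for q in [pix(C,[p[0],p[1],z]+Rm.apply([.074,b*.074,0])) for b in (-1,1)]])
print(go((.5035,-.0885,.19),176.9))
E
```

```text
sockets->centre [ 0.50363222 -0.08889357  0.02      ] edge->centre [ 0.50473874 -0.08894939  0.02      ]
tops [ 0.50372944 -0.09010078  0.19248745] 0.1484289855300052
tops [ 0.50354738 -0.09009006  0.19548745] 0.1456423780799413
tip pred view [(np.float64(219.39389041555873), np.float64(542.8859740418112)), (np.float64(567.576861853435), np.float64(542.4859653933255))]
tip pred view [(np.float64(216.4913898089115), np.float64(549.4131569131066)), (np.float64(570.493585080354), np.float64(549.0052999521937))]
([0.0, 0.03, 0.04], np.float64(0.0))
```

```bash
python3 -m creep '[[0,0.02,0.3,0,0.0],[0,0.02,0.7,0,0.0],[0,0.02,1.05,0,0.0],[0,0.02,1.25,0,0.0],[0,0.02,1.25,0,0.0]]' 100
python3 -m creep '[[0,0,0.06,0,0.0],[0,0,0.12,0,0.0],[0,0,0.16,0,0.0],[0,0,0.2,0,0.0],[0,0,0.2,0,0.0]]' 100
```

```text
clock: 26.25
position: [0.5034, -0.0885, 0.1171]
tool_rot: [-3.141, -0.001, 3.088]
force: [-0.3, -0.1, -2.8]
grip_width: 0.0143
finger_force: 98.1
clock: 26.88
position: [0.5037, -0.088, 0.1054]
tool_rot: [-3.142, -0.0, 3.089]
force: [-0.6, 0.1, -3.4]
grip_width: 0.0141
finger_force: 98.1
```

The tips are 5 mm inside the sockets without contact. Lowering the rest.

```bash
python3 -m creep '[[0,0,0.04,0,0.0],[0,0,0.08,0,0.0],[0,0,0.12,0,0.0],[0,0,0.14,0,0.0],[0,0,0.14,0,0.0]]' 100
python3 -m creep '[[0,0,0.01,0,0.0],[0,0,0.02,0,0.0],[0,0,0.03,0,0.0],[0,0,0.03,0,0.0]]' 100
```

```text
clock: 27.5
position: [0.5037, -0.0881, 0.097]
tool_rot: [-3.142, -0.0, 3.089]
force: [-0.3, -0.3, -2.5]
grip_width: 0.0142
finger_force: 98.1
clock: 28.0
position: [0.5039, -0.0882, 0.0958]
tool_rot: [3.142, 0.001, 3.089]
force: [-3.0, -0.7, 9.7]
grip_width: 0.0145
finger_force: 100.2
```

Home at 0.096 as computed, with 10 N of contact. Release and retreat.

```bash
python3 -m creep '[[0,0,0,0,0.5],[0,0,0,0,0.5],[0,0,0,0,0.5],[0,0,0,0,0.5],[0,0,-0.1,0,0.5]]' 100
python3 -m creep '[[0,0,-0.4,0,0.5],[0,0,-0.9,0,0.5],[0,0,-1.6,0,0.5],[0,0,-2.2,0,0.5],[0,0,-2.2,0,0.5]]' 100
python3 -W ignore - <<'E'
from m import *
C,im=look('w11'); s=status.observe(); p=s['position']; print(p)
g=cv2.cvtColor(im,cv2.COLOR_BGR2HSV)
Rm=R.from_euler('z',-3.08,degrees=True)
pr=[pix(C,[.504,-.089,.096]+Rm.apply([a*.074,b*.074,0])) for a,b in [(1,1),(1,-1),(-1,-1),(-1,1)]]
b=blobs(im,pr,12,lambda h:(h[...,1]<90)&(h[...,2]>90)); print(np.round(pr,1).tolist(),b)
W=[world(C,q[:2],.096) for q in b]; print(square(W,.148),[np.linalg.norm(W[(i+1)%4]-W[i]).round(4) for i in range(4)])
for t in ['vial_grey_mid','vial_red_mid','vial_black_mid']:
    for d in search_frame('wrist',t)[:2]:
        e=np.array(d['extent'])*[512,384,512,384]; print(t,round(d['p'],2),e.round(),world(C,((e[0]+e[2])/2,e[3]-6),.073).round(3))
sc=grab_frame('scene'); cv2.imwrite('pics/scene3.png',sc); Cs=cam('scene')
# post tops in the scene picture: seen vs expected fully home
ps=[pix(Cs,[.504,-.089,.096]+Rm.apply([a*.074,b*.074,0])) for a,b in [(1,1),(1,-1),(-1,-1),(-1,1)]]
print(np.round(ps,1).tolist(),blobs(sc,ps,7,lambda h:(h[...,1]<90)&(h[...,2]>80)))
E
```

```text
clock: 28.62
position: [0.5035, -0.0881, 0.1013]
tool_rot: [-3.142, -0.001, 3.089]
force: [-0.8, 0.7, -0.6]
grip_width: 0.0427
finger_force: 0.0
clock: 29.25
position: [0.5049, -0.0883, 0.2359]
tool_rot: [3.141, 0.004, 3.089]
force: [0.5, -0.0, -0.1]
grip_width: 0.0425
finger_force: 0.0
[ 0.5041433  -0.08806479  0.23435436]
[[324.4, 237.4], [177.4, 237.4], [164.8, 83.4], [336.8, 83.5]] [(np.float64(325.84), np.float64(239.45), 165), (np.float64(177.76), np.float64(239.58), 164), (np.float64(164.81), np.float64(84.67), 259), (np.float64(338.28), np.float64(84.67), 260)]
(array([ 0.5057, -0.0883]), np.float64(-3.02), array([0.0011, 0.001 , 0.0011, 0.001 ])) [np.float64(0.1495), np.float64(0.1494), np.float64(0.1495), np.float64(0.1494)]
vial_grey_mid 0.97 [266. 112. 286. 136.] [ 0.475 -0.063  0.073]
vial_red_mid 0.75 [206. 168. 229. 198.] [ 0.536 -0.125  0.073]
vial_black_mid 0.97 [209. 110. 232. 133.] [ 0.469 -0.117  0.073]
vial_black_mid 0.85 [172.   1. 200.  27.] [ 0.376 -0.139  0.073]
[[228.1, 146.3], [274.2, 169.4], [218.9, 193.6], [174.1, 166.3]] [(np.float64(227.4), np.float64(142.8), 65), (np.float64(275.38), np.float64(165.98), 58), (np.float64(219.07), np.float64(191.07), 41), (np.float64(172.76), np.float64(163.35), 63)]
```

Check the seat height against the scene camera's own reading when the frame stood on the table, and retake now that the arm is still.

```bash
python3 -m creep '[[0,0,0,0,0.5],[0,0,0,0,0.5],[0,0,0,0,0.5]]'; python3 -W ignore - <<'E'
from m import *
Cs=cam('scene'); f=lambda h:(h[...,1]<90)&(h[...,2]>80); cs=[(1,1),(1,-1),(-1,-1),(-1,1)]
from scipy.optimize import least_squares
def fit(b,x0):
    b=np.array([q[:2] for q in b]); 
    F=lambda x:(np.array([pix(Cs,[x[0],x[1],x[2]]+R.from_euler('z',x[3]).apply([a*.074,c*.074,0])) for a,c in cs])-b).ravel()
    r=least_squares(F,x0,x_scale=[.01,.01,.01,.05]); return r.x.round(4),np.abs(r.fun).max().round(2)
for n,c,yw in [('scene0',(.4975,-.307),-10.6),('scene2',(.4975,-.307),-10.6),('scene3',(.504,-.089),-3.05)]:
    im=cv2.imread(f'pics/{n}.png'); ps=[pix(Cs,[*c,.098]+R.from_euler('z',yw,degrees=True).apply([a*.074,b*.074,0])) for a,b in cs]
    b=blobs(im,ps,7,f); print(n,np.round(ps,1).tolist(),[tuple(map(float,q)) for q in b],fit(b,[*c,.095,np.radians(yw)]))
C,im=look('w12'); p=status.observe()['position']; print(p)
pr=[pix(C,[.504,-.089,.096]+R.from_euler('z',-3.05,degrees=True).apply([a*.074,b*.074,0])) for a,b in cs]
b=blobs(im,pr,14,lambda h:(h[...,1]<90)&(h[...,2]>90))
for z in (.094,.096,.099): W=[world(C,q[:2],z) for q in b]; print(z,square(W,.148),[np.linalg.norm(W[(i+1)%4]-W[i]).round(4) for i in range(4)])
E
```

```text
clock: 29.88
position: [0.5037, -0.0881, 0.2332]
tool_rot: [-3.142, -0.0, 3.089]
force: [-0.5, 0.6, -0.6]
grip_width: 0.0427
finger_force: 0.0
scene0 [[307.8, 180.6], [362.2, 214.5], [298.4, 242.7], [246.5, 202.6]] [(308.05, 179.35, 106.0), (363.27, 212.96, 102.0), (299.29, 242.34, 80.0), (247.44, 201.58, 80.0)] (array([ 0.4965, -0.3092,  0.1016, -0.1798]), np.float64(0.55))
scene2 [[307.8, 180.6], [362.2, 214.5], [298.4, 242.7], [246.5, 202.6]] [(308.07, 179.39, 107.0), (363.22, 212.94, 103.0), (299.29, 242.34, 83.0), (247.42, 201.86, 69.0)] (array([ 0.4968, -0.309 ,  0.1012, -0.1789]), np.float64(0.49))
scene3 [[228.1, 145.5], [274.2, 168.5], [218.9, 192.6], [174.0, 165.4]] [(227.4, 142.8, 65.0), (275.32, 165.42, 69.0), (219.21, 190.48, 48.0), (172.88, 162.75, 75.0)] (array([ 0.4931, -0.1008,  0.1126, -0.0421]), np.float64(0.23))
[ 0.50373612 -0.08813028  0.23322796]
0.094 (array([ 0.5064, -0.0884]), np.float64(-3.02), array([0.0017, 0.0017, 0.0017, 0.0017])) [np.float64(0.1503), np.float64(0.1506), np.float64(0.1503), np.float64(0.1504)]
0.096 (array([ 0.5058, -0.0884]), np.float64(-3.02), array([0.001 , 0.001 , 0.001 , 0.0009])) [np.float64(0.1493), np.float64(0.1496), np.float64(0.1493), np.float64(0.1494)]
0.099 (array([ 0.505 , -0.0883]), np.float64(-3.02), array([0.0001, 0.0001, 0.0001, 0.0001])) [np.float64(0.1478), np.float64(0.1481), np.float64(0.1478), np.float64(0.1479)]
```

The frame seated at the computed depth (0.0958, where 0.0959 is home). It is level, and the scene camera shows the 5 mm rise expected over standing on the table. All three vials are detected upright at their own discs.

```bash
python3 -c "
from h import *
print(bot.job_done())"
```

```text
the job is handed in; nothing more can be done
None
```

I handed the job in at about 30 s: the three vials stand upright on their own discs, and the upper frame is seated in the deck's sockets and released. One placement, the black vial on the white disc, pressed 42 N at the wrist, within the 120 N limit.

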